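# Prop open the bench incubator and take out the sample rack

### The arm

A 6-joint arm with a two-finger parallel gripper is mounted at the origin on a cart in front of the work surface, level with it; the furniture and walls round the work are solid. World frame = base frame: x ahead of the robot, y to its left, z up, the work surface at z = 0. Lengths are in m, angles in rad, forces in N, time in s.
With the tool pointing down it reaches from about 0.35 to 0.775 m from the base axis. Payload 7.3 kg.
Tool frame: the origin (TCP) lies on the centre line of the jaws, within the pads' length; the fingertips stand 17 mm ahead of it and the grasp point (between the pads) lies 2 mm behind it (robot.tip_extent is the distance from the TCP to the fingertips, in m); z points along the fingers, y is the line along which they close (so a half turn about z gives the same grasp; the last joint's range is limited). The gripper opens to 92 mm and grips with 3 to 60 N. Pads are 19 mm wide; open, the fingers measure 130 mm over their backs; the gripper's body (75 mm by 190 mm) begins 47 mm behind the grasp point.
Start: joints at [-1.308, 0.342, 1.524, -0, 1.275, -0.146], TCP at [0.209, -0.482, 0.244] pointing down, gripper open.
Joint ranges: [-2.53, 2.53], [-0.77, 2.02], [0.04, 2.7], [-1, 4.14], [0.28, 2.66], [-3.11, 3.11]. Speed limits (rad/s): [2.57, 2.57, 3.14, 3.14, 3.14, 3.14].

### API

Orientations are given as [roll, pitch, yaw] about the fixed x, y, z axes, in that order (R = Rz(yaw) Ry(pitch) Rx(roll)).
In Python, from cell import robot gives the robot as it stands.
- The arm moves only by the tool step_arm, never from a script. Its argument "motion" is a list of rows, each a list of 2 entries, a list of its own where there are three numbers: the shift along the tool's x, y, z in units of 60 mm (1.0 is 60 mm), then the turn about the tool's z in rad. In form: [[[x, y, z], spin], ...]. A call has 1 to 10 rows; each row is the pose to reach, as a shift and turn from the pose commanded when the call began, along the tool's axes at that moment; what a row does not reach only later rows make up. A row lasts 1/8 s, in which the tool goes at most 62.5 mm and 10.7 degrees, less where a joint would pass 70% of its speed; a pose out of reach is approached as far as the arm can. A call with a gripper value outside its range is refused whole. "hand" is the closure in counts, from 0 (fully open) to 255 (shut), set as the call begins (left out, the last holds). The fingers move at their own pace and stop on an object; "squeeze" is the grip in N (left out, the last holds). Time passes only in rows, so rows that repeat a pose let the fingers close. It gives the time, the measured TCP pose, the force, the opening and the grip force at its end, in the units of the state.
- robot.observe(): the state, without advancing time (a new reading comes with each control period).
- robot.read_camera(name): name is "side" or "top"; returns a dict with "pixels" (480x640x3 uint8, red, green, blue), "intrinsics" (3x3 intrinsics, pixels), "xyz" and "rotation" of the camera in the world. Camera axes: x right, y up, looking along -z (the intrinsics and any distortion apply to the point x, -y, -z); pixel columns grow to the right and rows downward; lengths in m; the calibration is good to about 2 mm. A picture is of the moment at which its call begins. There is no depth.
- robot.hand_in(): hands the job in; it is judged then, once.
The state is a dict: "time": time; "qpos": joint angles; "qvel": joint speeds; "joint_efforts": joint torques, N m; "tool_pos": TCP position; "tool_rot": TCP orientation; "contact_force": force on the tool from outside, world axes, zero at the start; "torque": the same for the moment, N m; "opening": finger opening in m; "grip_force": force on a finger pad.
Only numpy, scipy, OpenCV 4.12 (cv2) and the standard library are available. Lean on these libraries where they do the work, as an engineer would, in place of code of your own. Each camera call takes 0.05 s, during which the arm holds its last target. There are 200 camera calls.

### The job

Open the bench incubator's lid and prop it open with its rod, the rod's end home in the holding hole of the lid and carrying it. Then take the orange rack of tubes out from under the lid and stand it in the steel tray to the right of the centrifuge, keeping it upright all the way. Leave the lid standing on its rod so the incubator can air, and do not knock the other things about.

Things in the scene. Friction and masses are not known exactly. Their poses are not given: they have to be found in the camera images.
- incubator: white top-loading bench incubator, fixed: a box 230 mm deep (x), 220 mm wide (y), rim 95 mm above the bench. Origin: centre of its underside; x points from its front (control panel, towards the robot) to its back, z up. Inner space 200 x 190 mm, centred, metal floor 35 mm above the bench. 'Incubator frame' below means this frame, in mm.
- lid (a joint): opening angle of the incubator's lid, rad: 0 shut, limit 1.42, grows as the front edge rises. The lid is a 22 mm slab, 227 mm from hinge to front edge, 0.55 kg. Its hinge is stiff: left alone the lid stays up above about 1.25 rad, but lower down it sinks shut by itself. Propped on its rod it stands at about 0.96.
- lid_hinge (a point): middle of the lid's hinge line at the back rim, incubator frame (112, 0, 95); the line is parallel to the incubator's y
- lid_handle (a point): middle of the round steel bar handle (14 mm thick, 92 mm clear between black posts, along the incubator's y) on top of the lid: 203 mm from the hinge line towards the front edge and 66.5 mm off the hinge plane on the outer side; 36 mm free between bar and lid. Lid shut: incubator frame (-91, 0, 161.5). The bar can turn in the fingers.
- prop_rod (a joint): angle of the steel prop rod, rad: 0 lying level in its clip along the incubator's right (-y) side, pointing to the back; grows as the tip rises; limit 1.5. The pivot is stiff (0.05 N m): the rod stays at the angle where it is left. In the holding hole it stands at about 1.01.
- rod_pivot (a point): pivot of the prop rod, incubator frame (-68, -127, 72); its axis is parallel to the incubator's y
- rod_grip (a point): middle of the rod's red cranked grip: a round sleeve 14 mm thick and 54 mm long that sticks straight out from the rod to the incubator's right (-y), 105 mm along the rod from the pivot, at incubator-frame y = -171. It can turn in the fingers.
- rod_tip (a point): centre of the rounded free end of the prop rod (9 mm thick), 181 mm from the pivot
- socket (a point): where the centre of the rod's end sits when home in the holding hole: a cup on the lid's right edge, open downward, 155 mm from the hinge line and 6 mm off the hinge plane on the outer side. Mouth 27 mm wide along the lid, tapering to 14 mm, 18 mm deep. With the rod at about 1.01 the lid, lowered, closes over its end from about 1.07 rad and rests at about 0.96.
- rack: orange rack of micro tubes, 52 mm (x) x 112 mm (y), box to 40 mm height, tube caps to 46 mm; origin: centre of its underside. About 0.1 kg. It stands in the incubator, its long side roughly along the incubator's x, under the propped lid. Take it by its long sides.
- tray: low stainless steel instrument tray, 200 mm (its x) x 150 mm (its y), fixed on the bench at the right of the centrifuge; floor 4 mm above the bench, rim 16 mm above the bench; inner floor 188 x 138 mm. Origin: centre of its underside.
- spray_bottle: bystander, to be left alone: white spray bottle with blue trigger head, 293 mm tall, left of the incubator; origin: centre of its underside
- culture_tub: bystander, to be left alone: white tub with yellow lid, 68 mm wide, 74 mm tall, in front of the incubator or the centrifuge; origin: centre of its underside
- kit_carton: bystander, to be left alone: blue and white carton, 52 x 76 x 42 mm, behind the tray; origin: centre of its underside
- petri_dish: bystander, to be left alone: petri dish 62 mm wide, 14 mm tall, lying beside the prop rod's side of the incubator; origin: centre of its underside
- timer: bystander, to be left alone: white pocket timer, 68 x 60 x 15 mm, lying in front of the incubator or the centrifuge; origin: centre of its underside
- falcon_tube: bystander, to be left alone: clear 50 ml tube with orange cap lying on the bench in front of the centrifuge, 115 mm long, 35 mm thick; origin: centre of its underside

How it is judged:
On the way, in this order (a step that is already met when the one before it is completed fails the run):
1. the lid is raised past the height of its prop (over 1.05 rad) (value of joint lid above 1.05 rad), for 0.1 s.
2. the lid stands on the rod, whose end is home in the holding hole, with the rack still in the incubator and the fingers off both lid and rod (value of joint lid between 0.9 and 1.03 rad and distance between rod_tip and socket below 0.008 m and contact force between the fingers and lid below 0.1 N and contact force between the fingers and prop_rod below 0.1 N and horizontal distance between rack and incubator below 0.06 m), for 0.3 s.
3. the rack is lifted clear of the incubator (horizontal distance between rack and incubator above 0.2 m), for 0.1 s.
At the end, for the whole second after the job is handed in: The lid stands propped at 0.90 to 1.03 rad with the rod's end within 8 mm of its seat in the holding hole, and the rack stands flat on the floor of the tray, released and at rest (value of joint lid between 0.9 and 1.03 rad and distance between rod_tip and socket below 0.008 m and z of rack in the frame of tray between 0.001 and 0.008 m and x of rack in the frame of tray between -0.075 and 0.075 m and y of rack in the frame of tray between -0.05 and 0.05 m and angle between rack's own z axis and vertical below 0.08 rad and linear speed of rack below 0.02 m/s and contact force between the fingers and rack below 0.1 N); the robot touches nothing.
It fails at once if the rack is tipped more than 40 degrees (angle between rack's own z axis and vertical above 0.7 rad).
It fails at once if one of the things standing about is knocked more than 40 mm from its place (distance of any of spray_bottle, culture_tub, kit_carton, petri_dish, timer, falcon_tube from where it was at the start of the episode above 0.04 m).
It also fails if it takes over 72 s, if anything falls off the work surface, if the arm or the gripper's body presses on something with over 40 N, if the wrist force passes 120 N, or if a joint passes its speed limit or range.

## Working session

There is one attempt and no reset: what is moved stays moved. The work goes in short steps, Python scripts to look and compute and a tool call to move; the robot and the scene stay as the last step left them, time stands still between calls to the robot, and variables do not carry over. Pictures are saved under pics/ and viewed, at most 10 in all, crops included, and the job is handed in when it is done.

Besides the shell and the picture viewer there is one more tool, called after "Emit:" as a command line: name --argument value ..., lists and objects as JSON in quotes. step_arm: Moves the arm, as the interface text tells. Its arguments: {"type":"object","properties":{"motion":{"type":"array"},"hand":{"type":"number"},"squeeze":{"type":"number"}},"required":["motion"]}

```bash
ls; mkdir -p pics; python3 - <<'E'
from cell import robot
import cv2
for n in("side","top"):
    c=robot.read_camera(n); cv2.imwrite(f"pics/{n}0.png",c["pixels"][:,:,::-1])
    print(n,c["intrinsics"],c["xyz"],c["rotation"],[k for k in c])
print(robot.observe())
E
```

```text
pics
side [[485.1810889    0.         315.58556109]
 [  0.         485.1810889  240.47482794]
 [  0.           0.           1.        ]] [0.32006817 1.04172732 1.24335453] [ 0.74996968  0.00814107 -2.88284451] ['pixels', 'intrinsics', 'xyz', 'rotation']
top [[511.7803279    0.         319.41103886]
 [  0.         511.7803279  236.20479266]
 [  0.           0.           1.        ]] [0.34344292 0.04702067 1.50050033] [ 0.16255255  0.01226022 -1.58820068] ['pixels', 'intrinsics', 'xyz', 'rotation']
{'time': 0.1, 'qpos': array([-1.30800680e+00,  3.42633273e-01,  1.52490529e+00, -3.01215898e-05,
        1.27542366e+00, -1.46005293e-01]), 'qvel': array([ 0.00235985, -0.00052704, -0.0016916 ,  0.00144946, -0.0002574 ,
       -0.00028738]), 'joint_efforts': array([ 1.71082142e-03, -4.32003772e+01, -2.44694388e+01,  7.19210249e-02,
        5.25989290e-02, -4.57618762e-05]), 'tool_pos': array([ 0.2086096 , -0.48140261,  0.24313037]), 'tool_rot': array([-3.14023346e+00, -1.70756298e-04,  4.08803496e-01]), 'contact_force': array([ 0.17475857, -0.19778246,  0.48861572]), 'torque': array([-0.03772998,  0.01502931, -0.01115867]), 'grip_force': 0.0, 'opening': 0.09179158298645156}
```

View pics/side0.png

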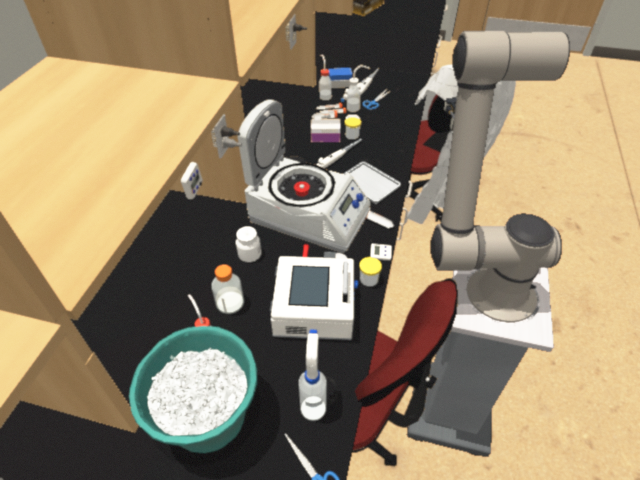

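View pics/top0.png

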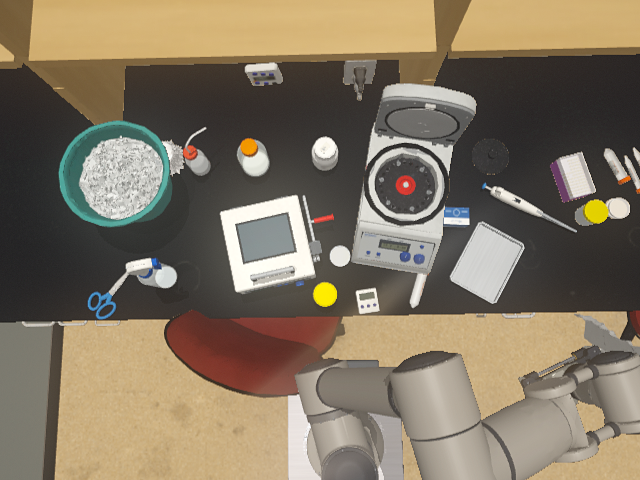

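The side view shows the incubator at about (313,297), and the tray at (372,182). In the top view the lid is at (268,243), its handle at (272,277), the red rod grip at (322,219), the petri dish at (340,256) and the tray at (487,262). I'll crop to measure these.

```bash
cat > h.py <<'E'
import numpy as np, cv2
from scipy.spatial.transform import Rotation as Ro
def ray(c,u,v):
    K=c["intrinsics"]; R=Ro.from_euler("xyz",c["rotation"]).as_matrix()
    d=R@np.array([(u-K[0,2])/K[0,0],-(v-K[1,2])/K[1,1],-1.]); return np.array(c["xyz"]),d
def onz(c,u,v,z):
    o,d=ray(c,u,v); return o+d*(z-o[2])/d[2]
def tri(c1,p1,c2,p2):
    A=[];b=[]
    for c,p in((c1,p1),(c2,p2)):
        o,d=ray(c,*p); d/=np.linalg.norm(d); P=np.eye(3)-np.outer(d,d); A.append(P); b.append(P@o)
    return np.linalg.lstsq(np.vstack(A),np.hstack(b),rcond=None)[0]
def proj(c,X):
    K=c["intrinsics"]; R=Ro.from_euler("xyz",c["rotation"]).as_matrix()
    p=R.T@(np.array(X)-c["xyz"]); return K[0,0]*p[0]/-p[2]+K[0,2], K[1,1]*-p[1]/-p[2]+K[1,2]
E
python3 - <<'E'
from cell import robot
from h import *
c=robot.read_camera("top"); im=c["pixels"][:,:,::-1].copy()
cv2.imwrite("pics/crop1.png",cv2.resize(im[185:310,210:360],None,fx=5,fy=4.8*1,interpolation=cv2.INTER_CUBIC))
hsv=cv2.cvtColor(im,cv2.COLOR_BGR2HSV)
m=cv2.inRange(hsv,(0,150,120),(8,255,255)); m[:200]=0;m[235:]=0;m[:,:300]=0;m[:,345:]=0
y,x=np.nonzero(m); print("red",x.min(),x.max(),y.min(),y.max(),cv2.minAreaRect(np.c_[x,y].astype(np.float32)))
m=cv2.inRange(hsv,(0,0,170),(180,50,255)); n,l,s,ce=cv2.connectedComponentsWithStats(m)
for i in range(1,n):
    if s[i,4]>150: 
        r=cv2.minAreaRect(np.argwhere(l==i)[:,::-1].astype(np.float32)); print(s[i],r)
for u,v in((487,262),): print(onz(c,u,v,.01))
E
```

```text
red 314 333 214 222 ((323.3653564453125, 218.32693481445312), (5.0990190505981445, 19.023263931274414), 78.69007110595703)
[245  62  32  10 222] ((260.4671630859375, 67.21533203125), (7.488775253295898, 31.59804916381836), 83.41805267333984)
[ 383   84   93   27 1116] ((429.99005126953125, 94.56999206542969), (93.19667053222656, 18.101932525634766), 8.130102157592773)
[367 123  86  52 928] ((410.2554931640625, 149.46331787109375), (82.72452545166016, 41.584774017333984), 8.530765533447266)
[  79  136   84   84 4738] ((120.558837890625, 178.26470947265625), (79.79421997070312, 82.21957397460938), 14.03624439239502)
[312 137  26  26 456] ((324.5, 149.5), (25.0, 25.0), 90.0)
[162 140  22  36 309] ((174.76109313964844, 155.8171844482422), (35.43758773803711, 17.087055206298828), 74.2913589477539)
[241 148  28  28 502] ((255.2229766845703, 162.65245056152344), (24.621726989746094, 25.88144302368164), 66.37062072753906)
[ 369  148   75   73 1223] ((405.9499816894531, 183.85000610351562), (75.09474182128906, 70.42784118652344), 8.130102157592773)
[604 149  23  31 275] ((614.4231567382812, 1
[... 2436 characters left out ...]
5138549805, 68.57674407958984), 64.1336441040039)
[318 415  40  39 932] ((337.30731201171875, 433.6449279785156), (30.756128311157227, 33.06989288330078), 73.61045837402344)
[370 414  32  40 576] ((385.6469421386719, 433.174072265625), (39.568359375, 29.736221313476562), 87.70938873291016)
[ 431  429   58   51 2034] ((459.7641296386719, 459.9245300292969), (52.19700622558594, 45.466346740722656), 74.05460357666016)
[489 443  22  35 415] ((498.1000061035156, 459.800048828125), (31.939001083374023, 16.76007080078125), 71.56504821777344)
[565 446  31  15 240] ((580.3756713867188, 454.845947265625), (9.484270095825195, 30.070283889770508), 72.89727020263672)
[ 0.50249687 -0.42619474  0.01      ]
```

View pics/crop1.png

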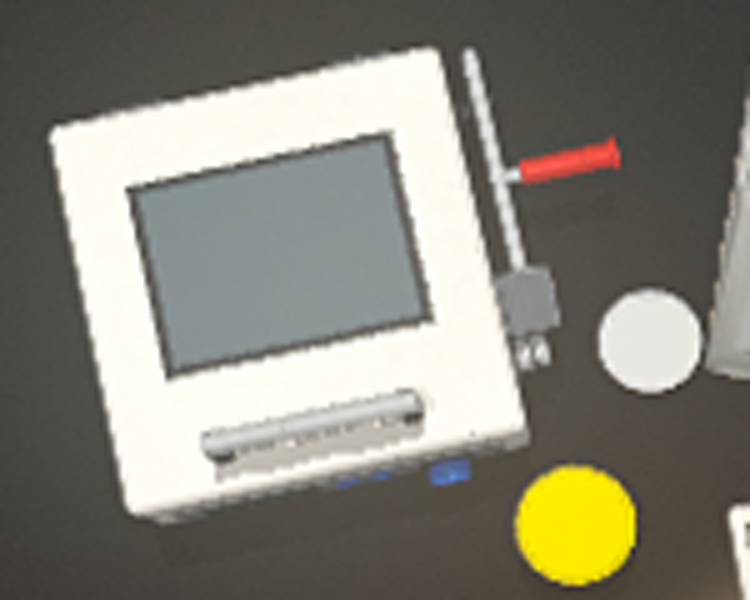

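The crop shows the lid's top corners at full-image pixels BL (220.4,212.5), BR (297.4,195), FR (315.4,275) and FL (236,291.7). The handle's middle is at (272.4,272.7), the red grip runs (314,220)–(333,217), and the yellow tub is at (325,294).

```bash
python3 - <<'E'
from cell import robot
from h import *
c=robot.read_camera("top")
P=lambda p,z:onz(c,p[0],p[1],z)
BL,BR,FR,FL=[P(p,.118) for p in((220.4,212.5),(297.4,195),(315.4,275),(236,291.7))]
print(BL,BR,FR,FL)
print("sizes",*[np.linalg.norm(a-b) for a,b in((BL,BR),(BR,FR),(FR,FL),(FL,BL))])
ax=(BL+BR-FR-FL);yaw1=np.arctan2(ax[1],ax[0]); ay=(BL+FL-BR-FR);yaw2=np.arctan2(-ay[0],ay[1])
yaw=(yaw1+yaw2)/2; print("yaw",yaw1,yaw2)
R=np.array([[np.cos(yaw),-np.sin(yaw)],[np.sin(yaw),np.cos(yaw)]])
mid=(BL+BR+FR+FL)[:2]/4; print("mid",mid)
h=P((272.4,272.7),.165)[:2]; print("org from handle",h-R@[-.091,0],h, "from mid(-1.5)",mid-R@[-.0015,0])
g=P((323.4,218.3),.075)[:2]; print("grip inc", (R.T@(g-(h-R@[-.091,0])))*1000)
for n,p,z in(("tub",(325,294),.074),("petri",(339.7,256),.014),("timer",(367,300.5),.015),("cap",(417.4,290),.017),("carton",(456,216),.042),("tray",(487,262.2),.012)):print(n,P(p,z))
E
```

```text
[0.64218236 0.33263123 0.118     ] [0.68752219 0.11909646 0.118     ] [0.46436173 0.07271859 0.118     ] [0.42327034 0.28744271 0.118     ]
sizes 0.21829521649331174 0.22792871063436743 0.218620560840802 0.22352734525490028
yaw 0.20424164893018495 0.19914496695471942
mid [0.55433416 0.20297225]
org from handle [0.55750891 0.20250703] [0.46835359 0.18427713] from mid(-1.5) [0.55580375 0.20327274]
grip inc [  38.92593014 -165.45102681]
tub [0.41498904 0.04776612 0.074     ]
petri [0.52773769 0.00271097 0.014     ]
timer [ 0.39715459 -0.07273611  0.015     ]
cap [ 0.42451544 -0.21858155  0.017     ]
carton [ 0.63455822 -0.33598959  0.042     ]
tray [ 0.50169888 -0.42551869  0.012     ]
```

Emit:
step_arm --motion '[[[0.4,-0.4,-0.2],-0.1],[[1.2,-1.2,-0.4],-0.25],[[2.0,-2.0,-0.5],-0.4],[[2.8,-2.8,-0.5],-0.55],[[3.6,-3.6,-0.5],-0.7],[[4.4,-4.4,-0.5],-0.85],[[5.2,-5.2,-0.5],-1.0],[[6.0,-6.0,-0.5],-1.15],[[6.8,-6.8,-0.5],-1.3],[[7.4,-7.5,-0.5],-1.363]]' --hand 0 --squeeze 40

```text
time: 1.45
tool_pos: [0.4256, 0.0748, 0.2738]
tool_rot: [3.141, 0.0, 1.775]
contact_force: [1.8, -0.1, -0.2]
opening: 0.0919
grip_force: 0.0
```

Emit:
step_arm --motion '[[[0.8,0.5,0],0],[[1.65,1.06,0],0],[[1.65,1.06,0.5],0],[[1.65,1.06,1.2],0],[[1.65,1.06,1.7],0],[[1.65,1.06,1.9],0],[[1.65,1.06,1.9],0]]'

```text
time: 2.33
tool_pos: [0.4676, 0.1823, 0.1596]
tool_rot: [-3.141, 0.0, 1.772]
contact_force: [-0.7, 0.1, -0.4]
opening: 0.092
grip_force: 0.0
```

Emit:
step_arm --motion '[[[0,0,0],0],[[0,0,0],0],[[0,0,0],0],[[0,0,0],0],[[0,0,0],0]]' --hand 255 --squeeze 40

```text
time: 2.95
tool_pos: [0.4677, 0.1824, 0.1598]
tool_rot: [3.141, 0.0, 1.772]
contact_force: [-0.2, -0.0, -0.0]
opening: 0.0462
grip_force: 0.0
```

```bash
cat >> h.py <<'E'
O=np.array([.5565,.203]);YAW=.201
RI=np.array([[np.cos(YAW),-np.sin(YAW)],[np.sin(YAW),np.cos(YAW)]])
def inc(w): return np.r_[RI.T@(np.array(w[:2])-O),w[2]]*1000
def bar(t): return np.array([112-203*np.cos(t)+66.5*np.sin(t),95+203*np.sin(t)+66.5*np.cos(t)])
E
python3 - <<'E'
from cell import robot
from h import *
s=robot.observe(); print(inc(s["tool_pos"]),s["tool_rot"],s["opening"],s["grip_force"],s["contact_force"])
b=bar(0)
for t in np.r_[np.arange(.1,1.4,.1),1.35]: d=(bar(t)-b)/60; print(round(t,2),np.round([0,d[0],-d[1]],2))
E
```

```text
[-91.15482242  -2.49074695 159.77521083] [3.14144684e+00 1.03151627e-04 1.77183658e+00] 0.046175398032445296 0.0 [-0.15860362 -0.01218614 -0.03964546]
0.1 [ 0.    0.13 -0.33]
0.2 [ 0.    0.29 -0.65]
0.3 [ 0.    0.48 -0.95]
0.4 [ 0.    0.7  -1.23]
0.5 [ 0.    0.95 -1.49]
0.6 [ 0.    1.22 -1.72]
0.7 [ 0.    1.51 -1.92]
0.8 [ 0.    1.82 -2.09]
0.9 [ 0.    2.15 -2.23]
1.0 [ 0.    2.49 -2.34]
1.1 [ 0.    2.84 -2.41]
1.2 [ 0.    3.19 -2.45]
1.3 [ 0.    3.55 -2.45]
1.35 [ 0.    3.72 -2.44]
```

Emit:
step_arm --motion '[[[0,0,0],0],[[0,0,0],0],[[0,0,0],0],[[0,0,0],0],[[0,0,0],0]]'

```text
time: 3.58
tool_pos: [0.4696, 0.1827, 0.1599]
tool_rot: [3.137, -0.0, 1.772]
contact_force: [6.8, 1.4, -5.4]
opening: 0.0129
grip_force: 40.0
```

Emit:
step_arm --motion '[[[0,0.06,-0.16],0],[[0,0.13,-0.33],0],[[0,0.21,-0.49],0],[[0,0.29,-0.65],0],[[0,0.38,-0.8],0],[[0,0.48,-0.95],0],[[0,0.7,-1.23],0],[[0,0.95,-1.49],0],[[0,1.08,-1.61],0],[[0,1.22,-1.72],0]]'

```text
time: 4.82
tool_pos: [0.5372, 0.1968, 0.2631]
tool_rot: [-3.136, 0.0, 1.772]
contact_force: [-10.7, -0.6, 5.2]
opening: 0.0127
grip_force: 40.0
```

Emit:
step_arm --motion '[[[0,0.29,-0.2],0],[[0,0.6,-0.37],0],[[0,0.93,-0.51],0],[[0,1.27,-0.62],0],[[0,1.62,-0.69],0],[[0,1.97,-0.73],0],[[0,2.15,-0.73],0],[[0,2.33,-0.73],0],[[0,2.47,-0.72],0],[[0,2.47,-0.72],0]]'

```text
time: 6.08
tool_pos: [0.6851, 0.2269, 0.3073]
tool_rot: [3.139, -0.0, 1.772]
contact_force: [0.3, 0.8, 3.3]
opening: 0.0127
grip_force: 40.0
```

```bash
python3 - <<'E'
from cell import robot
from h import *
s=robot.observe(); print(inc(s["tool_pos"]),s["tool_rot"],s["opening"],s["grip_force"],s["contact_force"],s["qpos"])
b=bar(0)
print(bar(1.34))
a=robot.read_camera("side")["pixels"];b=robot.read_camera("top")["pixels"]
cv2.imwrite("pics/lid1.png",np.hstack([a[150:400,180:480],b[140:390,200:500]])[:,:,::-1])
E
```

```text
[130.74497857  -2.20900762 307.31146917] [ 3.13926922e+00 -2.39443743e-04  1.77213663e+00] 0.012652047404252645 40.012176632881165 [0.25167328 0.80469831 3.27784558] [2.13740042e-01 7.21905294e-01 7.12451030e-01 2.12523906e-04
 1.70491010e+00 1.24286806e-02]
[130.29990204 307.82942368]
```

View pics/lid1.png

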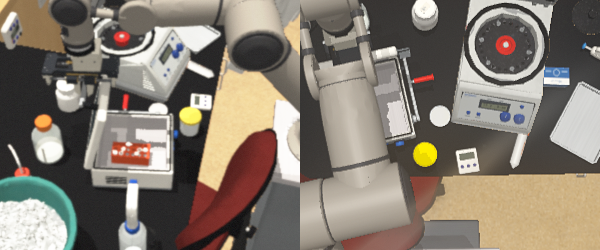

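The side crop shows the lid up with the bar in the gripper and the orange rack on the floor at (130,152). The rod's red grip is clear, at (425,77) in the top crop. I'll release the lid and move above the rod grip.

Emit:
step_arm --motion '[[[0,0,0],0],[[0,0,0],0],[[0,0,0],0],[[0,0,-0.3],0],[[0,0,-0.8],0],[[-0.6,0,-0.9],0],[[-1.4,-0.3,-0.9],0],[[-2.2,-0.8,-0.9],0],[[-2.9,-1.3,-0.9],0],[[-2.93,-1.55,-0.6],0]]' --hand 165

```text
time: 7.42
tool_pos: [0.6282, 0.0322, 0.3435]
tool_rot: [3.138, 0.002, 1.767]
contact_force: [-0.4, 0.5, 0.0]
opening: 0.0324
grip_force: 0.0
```

```bash
python3 - <<'E'
from cell import robot
from h import *
s=robot.observe(); print(inc(s["tool_pos"]),s["opening"],s["contact_force"])
A=robot.read_camera("side");B=robot.read_camera("top");a=A["pixels"];b=B["pixels"]
cv2.imwrite("pics/rel1.png",np.hstack([a[150:400,180:480],b[140:390,200:500]])[:,:,::-1])
pts=[]
for n,p in(("s",a),("t",b)):
    hsv=cv2.cvtColor(p,cv2.COLOR_RGB2HSV); m=cv2.inRange(hsv,(0,170,100),(6,255,255))|cv2.inRange(hsv,(175,170,100),(180,255,255))
    N,l,S,ce=cv2.connectedComponentsWithStats(m)
    for i in range(1,N):
        if S[i,4]>15: print(n,S[i],ce[i].round(1))
E
```

```text
[  36.16528738 -181.67240445  343.5073383 ] 0.032386229846770365 [-0.4211529   0.46289154  0.04581068]
s [418 130  10  12  48] [422.1 135.8]
s [413 147  16  21 146] [420.6 157.8]
s [297 182  13  14 101] [303.4 189.1]
s [303 245   6  13  62] [305.3 251.1]
s [293 293  12   8  55] [297.8 295.5]
s [292 297  37  17 180] [308.3 308.2]
s [427 296  15  12  36] [435.5 302.9]
s [427 304  24  28 212] [439.3 317.9]
s [203 317   7   8  41] [205.9 320.9]
s [195 319   5   6  19] [196.6 322.1]
s [372 335  24  30 194] [383.3 349. ]
s [409 340  15  14  60] [415.7 346.5]
s [422 343  10  13  38] [426.2 348.8]
s [396 353  16   9  39] [403.3 357.1]
s [410 356   8  12  16] [414.  361.4]
s [374 359  36  28 277] [391.4 372.2]
s [370 365   5   8  24] [372.2 368.3]
s [358 390  39  38 326] [376.4 410.4]
s [356 427  19  17 105] [364.  434.9]
t [183 145  14  14 100] [189.9 152.4]
t [396 176  20  19 249] [405.1 185. ]
t [314 218   7   5  19] [317.2 219.8]
```

View pics/rel1.png

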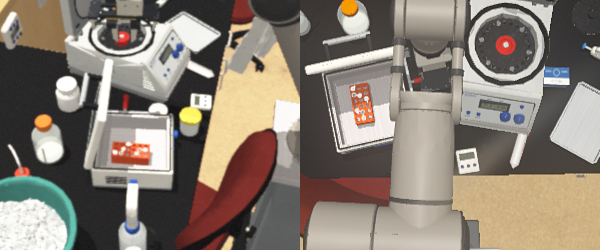

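The lid stays up on its own. The rack is visible from the top at full-image (262,243), and the gripper is above the rod grip.

Emit:
step_arm --motion '[[[0,0,0.8],0],[[0,0,1.7],0],[[0,0,2.6],0],[[0,0,3.4],0],[[0,0,4.0],0],[[0,0,4.3],0],[[0,0,4.4],0],[[0,0,4.4],0]]' --hand 116

```text
time: 8.52
tool_pos: [0.6294, 0.0359, 0.079]
tool_rot: [3.14, 0.001, 1.772]
contact_force: [0.8, -0.6, -0.2]
opening: 0.0499
grip_force: 0.0
```

```bash
python3 - <<'E'
from cell import robot
from h import *
s=robot.observe(); print(inc(s["tool_pos"]),s["opening"],s["contact_force"])
A=robot.read_camera("side");a=A["pixels"]
print(proj(A,s["tool_pos"]))
w=np.r_[O+RI@[.037,-.171],.072]; print("nominal grip px",proj(A,w))
cv2.imwrite("pics/rod1.png",cv2.resize(a[190:330,240:400],None,fx=4,fy=4,interpolation=cv2.INTER_CUBIC)[:,:,::-1])
E
```

```text
[  38.10130866 -178.30839046   79.04617458] 0.04994495405984885 [ 0.79611339 -0.57973211 -0.20076049]
(np.float64(305.62077833381187), np.float64(248.02515897897737))
nominal grip px (np.float64(305.8489171224457), np.float64(251.17368955771096))
```

View pics/rod1.png

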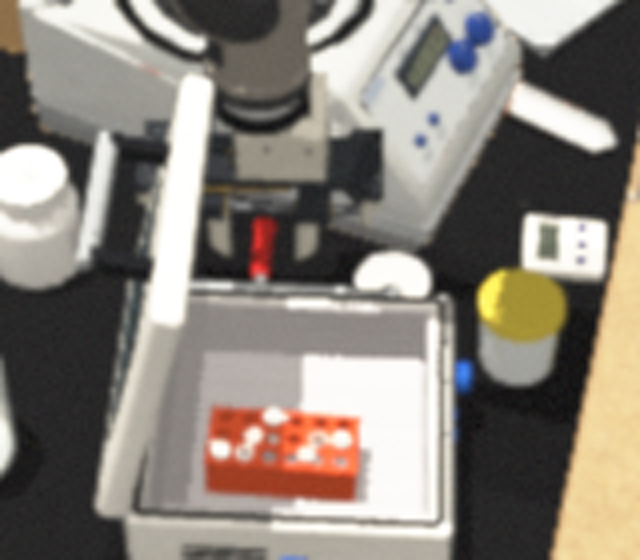

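The red sleeve, at about (305,250), lies midway between the fingers. I'll go down 9 mm, close, and swing it up.

Emit:
step_arm --motion '[[[0,0,0.15],0],[[0,0,0.15],0],[[0,0,0.15],0],[[0,0,0.15],0],[[0,0,0.15],0],[[0,0,0.15],0],[[0,0,0.15],0]]' --hand 255 --squeeze 30

```text
time: 9.45
tool_pos: [0.6307, 0.036, 0.07]
tool_rot: [3.136, 0.001, 1.772]
contact_force: [5.9, 1.6, -0.6]
opening: 0.013
grip_force: 30.0
```

```bash
python3 - <<'E'
from cell import robot
from h import *
s=robot.observe(); print(inc(s["tool_pos"]),s["opening"],s["grip_force"],s["contact_force"])
for t in np.r_[np.arange(.1,1.05,.1),1.01]: print(round(t,2),np.round([105*(np.cos(t)-1)/60,-105*np.sin(t)/60],2))
E
```

```text
[  39.33817038 -178.48244107   70.03523726] 0.012987912000714991 30.004176199436188 [ 5.91525726  1.57963702 -0.64278694]
0.1 [-0.01 -0.17]
0.2 [-0.03 -0.35]
0.3 [-0.08 -0.52]
0.4 [-0.14 -0.68]
0.5 [-0.21 -0.84]
0.6 [-0.31 -0.99]
0.7 [-0.41 -1.13]
0.8 [-0.53 -1.26]
0.9 [-0.66 -1.37]
1.0 [-0.8  -1.47]
1.01 [-0.82 -1.48]
```

Emit:
step_arm --motion '[[[0,0.01,-0.17],0],[[0,-0.01,-0.35],0],[[0,-0.06,-0.52],0],[[0,-0.12,-0.68],0],[[0,-0.19,-0.84],0],[[0,-0.29,-0.99],0],[[0,-0.39,-1.13],0],[[0,-0.51,-1.26],0],[[0,-0.64,-1.37],0],[[0,-0.79,-1.48],0]]'

```text
time: 10.7
tool_pos: [0.586, 0.0266, 0.1619]
tool_rot: [3.129, 0.002, 1.772]
contact_force: [9.8, 3.1, 9.8]
opening: 0.0132
grip_force: 30.0
```

Emit:
step_arm --motion '[[[0,0,0],0],[[0,0,0],0]]'

```text
time: 10.95
tool_pos: [0.5858, 0.0266, 0.1621]
tool_rot: [3.13, 0.002, 1.772]
contact_force: [8.8, 3.6, 10.1]
opening: 0.0129
grip_force: 30.0
```

```bash
sed -i 's/O=np.array(.*;YAW/O=np.array([.5583,.2034]);YAW/' h.py; python3 - <<'E'
from cell import robot
from h import *
s=robot.observe(); p=inc(s["tool_pos"]);print(p,s["opening"],s["contact_force"])
print("angle",np.arctan2(p[2]+2-72,p[0]+68),np.hypot(p[2]+2-72,p[0]+68))
E
```

```text
[  -8.35752712 -178.7693527   162.07137862] 0.012927826595311807 [ 8.7774099   3.57970394 10.10702359]
angle 0.9959796864592508 109.70124580967266
```

```bash
python3 - <<'E'
from cell import robot
from h import *
A=robot.read_camera("side");B=robot.read_camera("top")
W=lambda x,y,z:np.r_[O+RI@[x/1000,y/1000],z/1000]
for t in(.9,.95,1.0,1.05):
    w=W(-68+181*np.cos(t),-127,72+181*np.sin(t)); print(t,np.round(proj(A,w),1),np.round(proj(B,w),1))
print(proj(A,W(-68,-127,72)))
a=A["pixels"][170:270,270:390];b=B["pixels"][170:270,270:390]
cv2.imwrite("pics/rod2.png",np.hstack([cv2.resize(i,None,fx=3.3,fy=4.4,interpolation=cv2.INTER_CUBIC) for i in(a,b)])[:,:,::-1])
E
```

```text
0.9 [300.5 230.3] [307.8 208.6]
0.95 [302.9 229.1] [308.3 210.8]
1.0 [305.4 228. ] [308.8 213.2]
1.05 [308.  226.9] [309.4 215.7]
(np.float64(337.38852596630477), np.float64(262.78712513575033))
```

View pics/rod2.png

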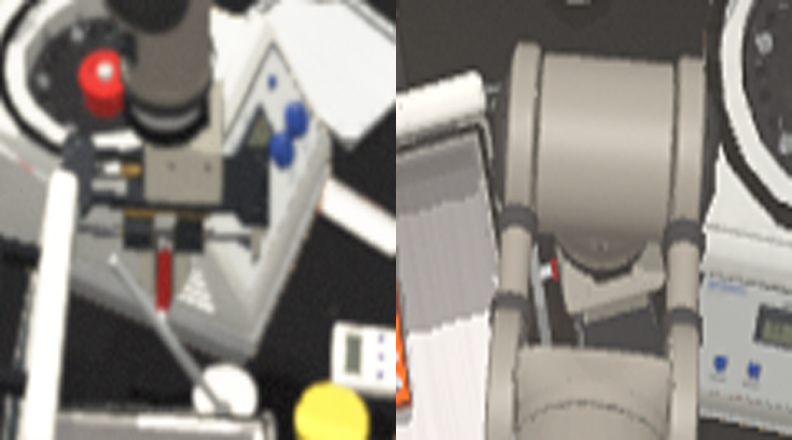

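The rod tip is at (304.5,229.3) in the side view, which puts the rod at about 0.98 rad. A small upward correction also relieves the push on the tool.

Emit:
step_arm --motion '[[[0,-0.01,-0.04],0],[[0,-0.02,-0.07],0],[[0,-0.02,-0.07],0]]'

```text
time: 11.42
tool_pos: [0.5828, 0.026, 0.1645]
tool_rot: [3.135, 0.001, 1.772]
contact_force: [5.1, 0.8, 4.6]
opening: 0.0129
grip_force: 30.0
```

```bash
cat > tip.py <<'E'
from cell import robot
from h import *
s=robot.observe(); p=inc(s["tool_pos"]);print(p,s["contact_force"],s["opening"])
A=robot.read_camera("side"); a=A["pixels"].astype(int)
W=lambda x,y,z:np.r_[O+RI@[x/1000,y/1000],z/1000]
T=lambda t,r=181:np.array(proj(A,W(-68+r*np.cos(t),-127,72+r*np.sin(t))))
# brightness profile across rod at r=130..170 for candidate angles
g=cv2.cvtColor(A["pixels"],cv2.COLOR_RGB2GRAY).astype(np.float32)
for t in np.arange(.9,1.13,.02):
    P=np.array([T(t,r) for r in np.arange(125,180,3)],np.float32)
    print(round(t,2),cv2.remap(g,P[:,0].reshape(1,-1),P[:,1].reshape(1,-1),1).mean().round(1))
E
python3 tip.py
```

```text
[ -11.43520921 -178.6675543   164.48712121] [5.08536129 0.75096277 4.57978406] 0.012915110377354976
0.9 137.2
0.92 140.7
0.94 141.0
0.96 136.7
0.98 140.4
1.0 154.2
1.02 157.6
1.04 151.2
1.06 145.6
1.08 138.1
1.1 126.9
1.12 116.5
```

Emit:
step_arm --motion '[[[0,0,0],0],[[0,0,0],0],[[0,0,0],0],[[0,0,0],0],[[0,0,-0.3],0],[[0,0,-1.0],0],[[0,0,-1.8],0],[[0,0,-2.7],0],[[0,0,-3.4],0],[[0,0,-3.4],0]]' --hand 130

```text
time: 12.72
tool_pos: [0.5818, 0.026, 0.3699]
tool_rot: [3.135, 0.002, 1.772]
contact_force: [-0.7, 1.1, -0.1]
opening: 0.0451
grip_force: 0.0
```

```bash
python3 tip.py; python3 - <<'E'
from cell import robot
from h import *
B=robot.read_camera("top");A=robot.read_camera("side")
cv2.imwrite("pics/lid2.png",np.hstack([cv2.resize(i,None,fx=2.5,fy=2.5,interpolation=cv2.INTER_CUBIC) for i in(A["pixels"][170:330,230:390],B["pixels"][140:300,200:360])])[:,:,::-1])
W=lambda x,y,z:np.r_[O+RI@[x/1000,y/1000],z/1000]
for t in(1.25,1.3,1.35,1.4):
    print(t,[np.round(proj(c,W(112-227*np.cos(t),110,95+227*np.sin(t))),1) for c in(A,B)], [np.round(proj(c,W(bar(t)[0],0,bar(t)[1])),1) for c in(A,B)])
E
```

```text
[ -12.37184826 -178.54458668  369.8650672 ] [-0.72820035  1.10864691 -0.12108225] 0.04506959113108622
0.9 136.2
0.92 139.1
0.94 139.4
0.96 135.8
0.98 139.2
1.0 153.5
1.02 158.3
1.04 153.0
1.06 147.5
1.08 142.4
1.1 136.2
1.12 129.4
1.25 [array([293.5, 271.6]), array([209.2, 222.9])] [array([270.5, 238.8]), array([248.9, 185. ])]
1.3 [array([289. , 270.6]), array([208. , 218.2])] [array([266.5, 238.7]), array([248. , 180.8])]
1.35 [array([284.5, 269.7]), array([206.9, 213.6])] [array([262.6, 238.7]), array([247.2, 176.7])]
1.4 [array([280., 269.]), array([205.8, 208.9])] [array([258.6, 238.9]), array([246.4, 172.7])]
```

View pics/lid2.png

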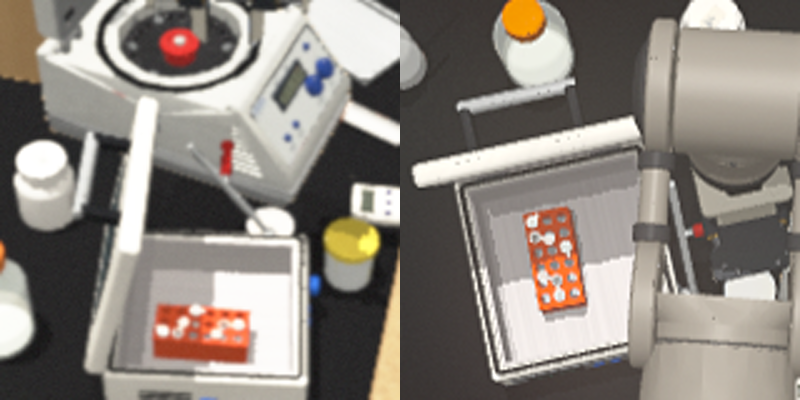

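The rod stands at about 1.02 rad with its tip at (306,229) in the side view. The lid is at about 1.33, with its bar at (265,240) side and (247,178) top. Next I regrip the bar.

Emit:
step_arm --motion '[[[0.6,0.4,0],0],[[1.4,1.0,0],0],[[2.1,1.6,0],0],[[2.8,2.2,0],0],[[2.95,2.35,0],0],[[2.95,2.35,0.2],0],[[2.95,2.35,0.7],0],[[2.95,2.35,1.05],0],[[2.95,2.35,1.06],0],[[2.95,2.35,1.06],0]]' --hand 165

```text
time: 14.12
tool_pos: [0.6839, 0.2277, 0.3026]
tool_rot: [-3.141, 0.0, 1.772]
contact_force: [0.9, -0.4, 0.0]
opening: 0.0327
grip_force: 0.0
```

Emit:
step_arm --motion '[[[0,0,0],0],[[0,0,0],0],[[0,0,0],0],[[0,0,0],0]]' --hand 255 --squeeze 40

```text
time: 14.62
tool_pos: [0.684, 0.2277, 0.3032]
tool_rot: [3.14, 0.0, 1.772]
contact_force: [0.6, 0.3, 2.5]
opening: 0.0129
grip_force: 40.0
```

```bash
python3 - <<'E'
from cell import robot
from h import *
s=robot.observe(); p=inc(s["tool_pos"]);print(p,s["contact_force"],s["opening"],s["grip_force"])
b=bar(1.33)
for t in(1.3,1.25,1.2,1.15,1.1,1.05,1.0,.98,.96,.94,.92): d=(bar(t)-b)/60; print(t,np.round([0,d[0],-d[1]],2))
E
```

```text
[127.97838611  -1.30859054 303.17586005] [0.59447716 0.31021335 2.47780868] 0.012939079854215755 39.99991536140442
1.3 [ 0.   -0.11 -0.01]
1.25 [ 0.   -0.28 -0.01]
1.2 [ 0.   -0.46 -0.  ]
1.15 [ 0.   -0.64  0.01]
1.1 [ 0.   -0.82  0.03]
1.05 [ 0.   -0.99  0.06]
1.0 [ 0.   -1.16  0.1 ]
0.98 [ 0.   -1.23  0.12]
0.96 [ 0.   -1.3   0.14]
0.94 [ 0.   -1.37  0.16]
0.92 [ 0.   -1.44  0.19]
```

Emit:
step_arm --motion '[[[0,-0.11,-0.01],0],[[0,-0.28,-0.01],0],[[0,-0.46,0],0],[[0,-0.64,0.01],0],[[0,-0.73,0.02],0],[[0,-0.82,0.03],0],[[0,-0.9,0.05],0],[[0,-0.99,0.06],0],[[0,-1.06,0.08],0],[[0,-1.06,0.08],0]]'

```text
time: 15.88
tool_pos: [0.6208, 0.2148, 0.2976]
tool_rot: [-3.14, 0.0, 1.772]
contact_force: [-0.8, -0.8, 4.5]
opening: 0.0128
grip_force: 40.0
```

```bash
python3 tip.py
```

```text
[ 63.5284718   -1.34610845 297.63776129] [-0.7518056  -0.78855516  4.50624297] 0.01277559854874085
0.9 122.0
0.92 122.8
0.94 135.6
0.96 149.9
0.98 154.9
1.0 156.0
1.02 154.5
1.04 151.1
1.06 141.4
1.08 125.0
1.1 106.3
1.12 97.7
```

Emit:
step_arm --motion '[[[0,-0.06,0.015],0],[[0,-0.12,0.03],0],[[0,-0.17,0.04],0],[[0,-0.21,0.05],0],[[0,-0.24,0.06],0],[[0,-0.24,0.06],0]]'

```text
time: 16.68
tool_pos: [0.6073, 0.212, 0.2938]
tool_rot: [-3.141, 0.0, 1.772]
contact_force: [3.5, 0.4, -0.2]
opening: 0.0124
grip_force: 40.0
```

```bash
python3 tip.py|head -1; python3 - <<'E'
from cell import robot
from h import *
A=robot.read_camera("side");B=robot.read_camera("top")
cv2.imwrite("pics/lid3.png",np.hstack([cv2.resize(i,None,fx=4,fy=4,interpolation=cv2.INTER_CUBIC) for i in(A["pixels"][190:290,250:350],B["pixels"][170:270,250:350])])[:,:,::-1])
E
```

```text
[ 49.70503259  -1.34240611 293.75003813] [ 3.52205098  0.37117732 -0.21783039] 0.012443918905752364
```

View pics/lid3.png

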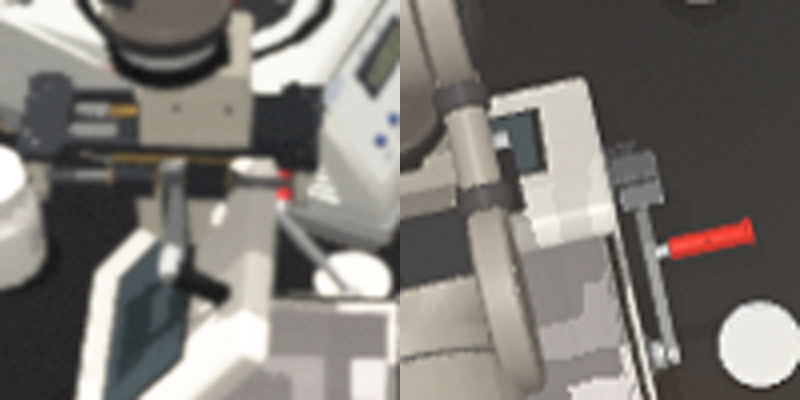

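The top view shows the rod's end inside the dark cup on the lid's right edge. The bar position gives a lid angle of about 0.96. A small further nudge should show whether the rod is carrying the lid.

Emit:
step_arm --motion '[[[0,-0.03,0.01],0],[[0,-0.06,0.02],0],[[0,-0.06,0.02],0]]'

```text
time: 17.2
tool_pos: [0.6063, 0.2118, 0.2935]
tool_rot: [3.134, -0.0, 1.772]
contact_force: [12.1, 2.7, -0.8]
opening: 0.0128
grip_force: 40.0
```

Emit:
step_arm --motion '[[[0,0.03,0],0],[[0,0.03,0],0]]'

```text
time: 17.45
tool_pos: [0.6068, 0.2119, 0.2936]
tool_rot: [3.138, -0.0, 1.772]
contact_force: [6.8, 0.9, 1.6]
opening: 0.013
grip_force: 40.0
```

The stiff response confirms that the rod is seated and carrying the lid. I'll release the bar and go straight up, then measure the rack from the saved picture.

Emit:
step_arm --motion '[[[0,0.0,0],0],[[0,0,0],0],[[0,0,0],0],[[0,0,-0.3],0],[[0,0,-0.8],0],[[0,0,-1.4],0],[[0,-0.5,-1.5],0],[[0,-1.3,-1.5],0],[[0,-2.1,-1.5],0],[[0,-2.5,-1.5],0]]' --hand 175

```text
time: 18.7
tool_pos: [0.4562, 0.1814, 0.3834]
tool_rot: [-3.141, -0.0, 1.772]
contact_force: [0.2, 0.3, 1.0]
opening: 0.029
grip_force: 0.0
```

```bash
python3 tip.py | head -1; python3 - <<'E'
from cell import robot
from h import *
B=robot.read_camera("top")
im=cv2.imread("pics/lid2.png")[:,400:]
m=cv2.inRange(cv2.cvtColor(im,cv2.COLOR_BGR2HSV),(0,120,100),(14,255,255)); m[:190]=0; m[330:]=0; m[:,:100]=0;m[:,200:]=0
m=cv2.morphologyEx(m,cv2.MORPH_CLOSE,np.ones((25,25)))
y,x=np.nonzero(m); r=cv2.minAreaRect(np.c_[x,y].astype(np.float32)); print(r)
for n,q in(("mask",cv2.boxPoints(r)),("eye",np.array([(124,210),(172,205),(187,303),(138,312)]))):
    Q=np.array([inc(onz(B,u/2.5+200,v/2.5+140,.075)) for u,v in q]); print(n,Q.round(1).tolist(),Q.mean(0))
E
```

```text
[-104.46493107   -1.13092844  383.37295586] [0.1984272  0.31112905 1.00926403] 0.029007986626252324
((153.9729766845703, 258.83782958984375), (100.28337860107422, 48.33330154418945), 80.53767395019531)
mask [[64.6, 45.0, 75.0], [61.7, -9.8, 75.0], [-52.9, -5.2, 75.0], [-50.0, 48.9, 75.0]] [ 5.8501575  19.72015707 75.        ]
eye [[67.9, 41.9, 75.0], [61.6, -12.6, 75.0], [-51.7, -6.5, 75.0], [-49.6, 49.2, 75.0]] [ 7.0367561  18.00230032 75.        ]
```

The rack's centre is at about incubator (6,20) and its front end at x≈-52, turned -0.04 rad. I'll turn the tool a quarter turn high up and in front of the lid.

Emit:
step_arm --motion '[[[0,0,0],0.18],[[0,0,0],0.36],[[0,0,0],0.54],[[0,0,0],0.72],[[0,0,0],0.9],[[0.1,0.1,0],1.08],[[0.2,0.2,0],1.26],[[0.3,0.4,0],1.44],[[0.38,0.57,0],1.61],[[0.38,0.57,0],1.61]]' --hand 40

```text
time: 20.05
tool_pos: [0.4884, 0.2113, 0.382]
tool_rot: [3.141, 0.001, 0.164]
contact_force: [-0.4, -0.1, -0.0]
opening: 0.0773
grip_force: 0.0
```

```bash
python3 - <<'E'
from cell import robot
from h import *
s=robot.observe(); print(inc(s["tool_pos"]),s["tool_rot"],s["opening"],s["contact_force"])
A=robot.read_camera("side"); B=robot.read_camera("top")
cv2.imwrite("pics/all.png",np.hstack([A["pixels"][150:400,180:480],B["pixels"][100:350,200:500]])[:,:,::-1])
for n,c in(("s",A),("t",B)):
    h=cv2.cvtColor(c["pixels"],cv2.COLOR_RGB2HSV); m=cv2.inRange(h,(2,160,100),(12,255,255)); m=cv2.morphologyEx(m,cv2.MORPH_CLOSE,np.ones((5,5)))
    N,l,S,ce=cv2.connectedComponentsWithStats(m)
    for i in range(1,N):
        if S[i,4]>60 and 230<S[i,0]<340: print(n,S[i],ce[i].round(1))
W=lambda x,y,z:np.r_[O+RI@[x/1000,y/1000],z/1000]
for q in((-52,48),(-50,-5)): print(np.round(proj(A,W(*q,75)),1),np.round(proj(B,W(*q,75)),1))
E
```

```text
[-66.90387025  21.64625251 381.98636216] [3.14137948e+00 1.37432608e-03 1.63600693e-01] 0.0772790683074348 [-0.37429148 -0.14212407 -0.00541447]
s [292 293  37  22 483] [311.4 305.3]
t [317 225  21  10 114] [327.4 229.5]
[330.3 307.7] [255.8 265.5]
[330.3 293. ] [274.2 260.7]
```

Emit:
step_arm --motion '[[[-0.08,0,0.6],0],[[-0.08,0,1.5],0],[[-0.08,0,2.4],0],[[-0.08,0,3.3],0],[[-0.08,0,4.2],0],[[-0.08,0,4.9],0],[[-0.08,0,5.2],0],[[-0.08,0,5.33],0],[[-0.08,0,5.33],0]]'

```text
time: 21.28
tool_pos: [0.483, 0.2101, 0.0633]
tool_rot: [3.142, -0.0, 0.163]
contact_force: [0.0, -0.3, -0.4]
opening: 0.0776
grip_force: 0.0
```

Emit:
step_arm --motion '[[[0.1,0,0],0],[[0.2,0,0],0],[[0.3,0,0],0],[[0.38,0,0],0],[[0.38,0,0],0]]'

```text
time: 21.9
tool_pos: [0.5057, 0.2138, 0.0631]
tool_rot: [3.142, -0.0, 0.162]
contact_force: [0.4, 0.3, -0.7]
opening: 0.0772
grip_force: 0.0
```

```bash
python3 tip.py|head -1; python3 - <<'E'
from cell import robot
from h import *
A=robot.read_camera("side"); B=robot.read_camera("top")
cv2.imwrite("pics/grasp.png",np.hstack([cv2.resize(i,None,fx=3.3,fy=3.3,interpolation=cv2.INTER_CUBIC) for i in(A["pixels"][200:350,250:370],B["pixels"][170:320,220:340])])[:,:,::-1])
E
```

```text
[-49.441192    20.72581408  63.06612652] [ 0.41971471  0.27783329 -0.70739341] 0.07722876919532998
```

View pics/grasp.png

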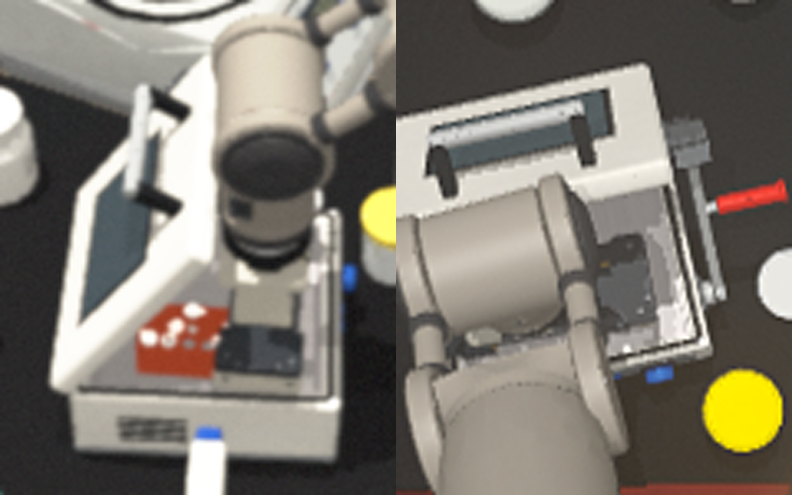

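The picture shows the gripper over the front end of the rack, the lid propped with the rod's end in its cup (right half, near (690,140)), and no contact. I'll move slightly deeper, then close.

Emit:
step_arm --motion '[[[0.04,0,0],0],[[0.07,0,0],0],[[0.07,0,0],0]]'

```text
time: 22.42
tool_pos: [0.5096, 0.2145, 0.0631]
tool_rot: [3.142, -0.0, 0.162]
contact_force: [-0.5, 0.3, -0.8]
opening: 0.0774
grip_force: 0.0
```

Emit:
step_arm --motion '[[[0,0,0],0],[[0,0,0],0],[[0,0,0],0],[[0,0,0],0],[[0,0,0],0]]' --hand 255 --squeeze 20

```text
time: 23.05
tool_pos: [0.5095, 0.2145, 0.0631]
tool_rot: [3.142, -0.0, 0.162]
contact_force: [0.0, 0.3, 0.4]
opening: 0.0522
grip_force: 20.0
```

Emit:
step_arm --motion '[[[-0.1,0,0],0],[[-0.2,0,0],0],[[-0.3,0,0],0],[[-0.4,0,0],0],[[-0.5,0,0],0],[[-0.6,0,0],0],[[-0.6,0,0],0]]'

```text
time: 23.92
tool_pos: [0.4734, 0.2086, 0.0632]
tool_rot: [3.141, 0.0, 0.162]
contact_force: [0.4, 0.4, -0.6]
opening: 0.0516
grip_force: 20.0
```

Emit:
step_arm --motion '[[[0,0,0],0],[[0,0,0],0],[[0,0,0],0],[[0.15,0,0],0],[[0.3,0,0],0],[[0.45,0,0],0],[[0.55,0,0],0],[[0.55,0,0],0]]' --hand 75

```text
time: 24.92
tool_pos: [0.507, 0.214, 0.0629]
tool_rot: [3.141, -0.0, 0.162]
contact_force: [-0.2, 0.5, 0.5]
opening: 0.0653
grip_force: 0.0
```

Emit:
step_arm --motion '[[[0,0,0],0],[[0,0,0],0],[[0,0,0],0],[[0,0,0],0]]' --hand 255 --squeeze 30

```text
time: 25.42
tool_pos: [0.5063, 0.214, 0.063]
tool_rot: [3.141, 0.0, 0.162]
contact_force: [0.8, -0.1, -1.4]
opening: 0.0523
grip_force: 29.9
```

Gripped about 19 mm ahead of the rack's centre. Next I lift it clear of the rim and take it out over the front.

Emit:
step_arm --motion '[[[0,0,-0.1],0],[[-0.05,0,-0.3],0],[[-0.12,0,-0.6],0],[[-0.15,0,-0.95],0],[[-0.15,0,-1.3],0],[[-0.3,0,-1.4],0],[[-0.6,0,-1.4],0],[[-1.0,0,-1.4],0],[[-1.4,0,-1.5],0],[[-1.8,0,-1.7],0]]'

```text
time: 26.68
tool_pos: [0.3979, 0.1961, 0.1649]
tool_rot: [3.141, 0.002, 0.162]
contact_force: [-0.2, 0.1, -0.8]
opening: 0.052
grip_force: 29.9
```

```bash
python3 - <<'E'
from cell import robot
from h import *
s=robot.observe(); print(s["tool_pos"],s["opening"],s["grip_force"],s["contact_force"],s["torque"])
A=robot.read_camera("side"); B=robot.read_camera("top")
cv2.imwrite("pics/x.png",B["pixels"][:,:,::-1])
h=cv2.cvtColor(A["pixels"],cv2.COLOR_RGB2HSV); m=cv2.inRange(h,(2,160,100),(12,255,255)); m=cv2.morphologyEx(m,cv2.MORPH_CLOSE,np.ones((5,5)))
N,l,S,ce=cv2.connectedComponentsWithStats(m)
for i in range(1,N):
    if S[i,4]>100 and 250<S[i,0]<400: print(S[i],cv2.minAreaRect(np.argwhere(l==i)[:,::-1].astype(np.float32)))
p=s["tool_pos"]; ps=s["tool_rot"][2]; u=np.array([np.cos(ps),np.sin(ps),0]); v=np.array([-u[1],u[0],0])
for a in(19-56,19+56): print([np.round(proj(A,p+u*a/1000+v*.026+np.array([0,0,z])),1) for z in(-.028,.012)])
# tray corners
h=cv2.cvtColor(B["pixels"],cv2.COLOR_RGB2HSV); m=cv2.inRange(h,(0,0,150),(180,60,255)); N,l,S,ce=cv2.connectedComponentsWithStats(m)
for i in range(1,N):
    if S[i,4]>2000 and S[i,0]>430 and S[i,1]<260:
        r=cv2.minAreaRect(np.argwhere(l==i)[:,::-1].astype(np.float32)); Q=np.array([onz(B,*q,.016)[:2] for q in cv2.boxPoints(r)]); print(Q.round(3).tolist(),Q.mean(0),[np.arctan2(*(Q[(k+1)%4]-Q[k])[::-1]).round(3) for k in range(2)],[np.linalg.norm(Q[(k+1)%4]-Q[k]).round(3) for k in range(2)])
E
```

```text
[0.39786378 0.19614562 0.16487166] 0.05199588976311542 29.8805670440197 [-0.2489302   0.11376286 -0.78109601] [0.02032228 0.05857582 0.0288073 ]
[343 273  14  24 224] ((349.5, 284.5), (23.0, 13.0), 90.0)
[ 365  282   91  111 3710] ((409.1816711425781, 337.0543518066406), (49.761714935302734, 135.70318603515625), 49.127593994140625)
[355 385  49  60 955] ((373.6145935058594, 410.9033508300781), (23.891891479492188, 74.85177612304688), 31.4295654296875)
[array([381.4, 298.3]), array([382.8, 289.7])]
[array([341.5, 295.4]), array([341.9, 286.7])]
[[0.453, -0.307], [0.628, -0.411], [0.551, -0.543], [0.379, -0.437]] [ 0.50273459 -0.42461391] [np.float64(-0.538), np.float64(-2.101)] [np.float64(0.203), np.float64(0.153)]
```

Emit:
step_arm --motion '[[[-0.05,0.4,-0.4],0],[[-0.2,1.1,-0.6],0],[[-0.35,1.95,-0.6],0],[[-0.5,2.8,-0.6],0],[[-0.65,3.65,-0.6],0.05],[[-0.75,4.5,-0.6],0.15],[[-0.8,5.3,-0.6],0.25],[[-0.75,6.1,-0.6],0.35],[[-0.65,6.9,-0.6],0.45],[[-0.5,7.7,-0.6],0.55]]'

```text
time: 28.02
tool_pos: [0.445, -0.2661, 0.2008]
tool_rot: [3.142, -0.0, -0.392]
contact_force: [0.3, -0.8, -1.0]
opening: 0.0521
grip_force: 29.9
```

```bash
python3 - <<'E'
from cell import robot
import numpy as np
s=robot.observe(); p=s["tool_pos"]; ps=s["tool_rot"][2]; d=np.array([.486,-.415])-p[:2]
print(p,ps,s["grip_force"],s["opening"],"tool",(d@[np.cos(ps),np.sin(ps)])/.06,(d@[np.sin(ps),-np.cos(ps)])/.06,"z",(p[2]-.034)/.06,"spin",ps+.53)
E
```

```text
[ 0.44497578 -0.2660798   0.20081653] -0.392193271579826 29.87854052335024 0.052053020735008594 tool 1.58048451699074 2.0322169145056126 z 2.780275526660795 spin 0.13780672842017405
```

Emit:
step_arm --motion '[[[0.5,0.7,0],0.05],[[1.0,1.3,0],0.1],[[1.4,1.8,0],0.14],[[1.58,2.03,0.3],0.14],[[1.58,2.03,1.0],0.14],[[1.58,2.03,1.7],0.14],[[1.58,2.03,2.2],0.14],[[1.58,2.03,2.5],0.14],[[1.58,2.03,2.65],0.14],[[1.58,2.03,2.65],0.14]]'

```text
time: 29.28
tool_pos: [0.4865, -0.413, 0.0422]
tool_rot: [3.141, -0.0, -0.528]
contact_force: [0.0, 0.1, -1.0]
opening: 0.0519
grip_force: 29.9
```

```bash
python3 - <<'E'
from cell import robot
from h import *
s=robot.observe(); print(s["tool_pos"],s["tool_rot"],s["grip_force"],s["contact_force"])
A=robot.read_camera("side"); B=robot.read_camera("top"); p=s["tool_pos"]; ps=s["tool_rot"][2]
for n,c in(("s",A),("t",B)):
    h=cv2.cvtColor(c["pixels"],cv2.COLOR_RGB2HSV); m=cv2.inRange(h,(2,160,100),(12,255,255)); m=cv2.morphologyEx(m,cv2.MORPH_CLOSE,np.ones((5,5)))
    N,l,S,ce=cv2.connectedComponentsWithStats(m)
    w=np.r_[p[:2]+.019*np.array([np.cos(ps),np.sin(ps)]),p[2]+.012]; print(n,"pred",proj(c,w))
    for i in range(1,N):
        if S[i,4]>40 and np.hypot(*(ce[i]-proj(c,w)))<50: print(S[i],ce[i])
E
```

```text
[ 0.48654628 -0.41298811  0.04222657] [ 3.14149350e+00 -2.90884871e-04 -5.28184969e-01] 29.880470037460327 [ 0.03208482  0.06953472 -0.96938401]
s pred (np.float64(369.5591757859561), np.float64(172.7016796224458))
[412 156   6  12  43] [414.55813953 163.06976744]
[371 173  13  17 135] [377.43703704 181.25925926]
t pred (np.float64(490.5592630365696), np.float64(260.1108260900822))
```

Emit:
step_arm --motion '[[[0,0,0.05],0],[[0,0,0.09],0],[[0,0,0.12],0],[[0,0,0.14],0],[[0,0,0.14],0]]'

```text
time: 30.0
tool_pos: [0.4863, -0.4128, 0.0336]
tool_rot: [-3.142, 0.0, -0.528]
contact_force: [0.4, 0.1, -1.3]
opening: 0.0515
grip_force: 29.9
```

Emit:
step_arm --motion '[[[0,0,0.015],0],[[0,0,0.03],0],[[0,0,0.03],0]]'

```text
time: 30.38
tool_pos: [0.4864, -0.4129, 0.032]
tool_rot: [3.141, -0.0, -0.528]
contact_force: [-0.1, 0.9, -0.5]
opening: 0.0519
grip_force: 29.9
```

Emit:
step_arm --motion '[[[0,0,0.015],0],[[0,0,0.03],0],[[0,0,0.03],0]]'

```text
time: 30.75
tool_pos: [0.4864, -0.4128, 0.032]
tool_rot: [3.141, -0.001, -0.528]
contact_force: [-3.4, 3.6, 11.9]
opening: 0.0519
grip_force: 29.9
```

The rack has touched down on the tray floor. Release and go straight up.

Emit:
step_arm --motion '[[[0,0,-0.03],0],[[0,0,-0.03],0],[[0,0,-0.03],0],[[0,0,-0.03],0],[[0,0,-0.3],0],[[0,0,-0.9],0],[[0,0,-1.8],0],[[0,0,-2.7],0],[[-0.5,0,-3.2],0],[[-1.3,0,-3.2],0]]' --hand 60

```text
time: 32.0
tool_pos: [0.4198, -0.3745, 0.2261]
tool_rot: [3.139, -0.008, -0.528]
contact_force: [-0.5, -0.2, -0.2]
opening: 0.0702
grip_force: 0.0
```

Emit:
step_arm --motion '[[[-0.8,0,0],0],[[-1.6,0.3,0],0],[[-2.4,0.6,0],0],[[-2.4,0.6,0],0],[[-2.4,0.6,0],0]]'

```text
time: 32.62
tool_pos: [0.277, -0.3327, 0.2232]
tool_rot: [3.14, -0.003, -0.529]
contact_force: [-0.5, -0.2, 0.3]
opening: 0.0698
grip_force: 0.0
```

```bash
python3 - <<'E'
from cell import robot
from h import *
s=robot.observe(); print(s["tool_pos"],s["contact_force"])
A=robot.read_camera("side"); B=robot.read_camera("top")
w=np.array([.5025,-.4246,.044])
for n,c in(("s",A),("t",B)):
    h=cv2.cvtColor(c["pixels"],cv2.COLOR_RGB2HSV); m=cv2.inRange(h,(2,120,100),(14,255,255)); m=cv2.morphologyEx(m,cv2.MORPH_CLOSE,np.ones((7,7)))
    N,l,S,ce=cv2.connectedComponentsWithStats(m); print(n,"pred",proj(c,w))
    for i in range(1,N):
        if S[i,4]>100 and np.hypot(*(ce[i]-proj(c,w)))<50:
            r=cv2.minAreaRect(np.argwhere(l==i)[:,::-1].astype(np.float32)); print(S[i],r)
            if n=="t":
                Q=np.array([onz(c,*q,.044) for q in cv2.boxPoints(r)]); d=Q.mean(0)[:2]-w[:2]; print(Q.round(3).tolist(),"tray xy",d@[np.cos(-.535),np.sin(-.535)],d@[-np.sin(-.535),np.cos(-.535)])
W=lambda x,y,z:np.r_[O+RI@[x/1000,y/1000],z/1000]
for q in((-.9),(.96),(1.01)):pass
# lid angle from handle bar in top & side, rod grip red
h=cv2.cvtColor(B["pixels"],cv2.COLOR_RGB2HSV); m=cv2.inRange(h,(0,150,100),(6,255,255))|cv2.inRange(h,(175,150,100),(180,255,255)); N,l,S,ce=cv2.connectedComponentsWithStats(m)
for i in range(1,N):
    if 300<ce[i][0]<350 and S[i,4]>15: print("grip",S[i],ce[i])
for t in(.95,1.01,1.07): print(t,proj(B,W(-68+105*np.cos(t),-171,72+105*np.sin(t))))
cv2.imwrite("pics/fin.png",np.hstack([cv2.resize(B["pixels"][150:310,200:360],None,fx=2.5,fy=2.5),cv2.resize(B["pixels"][170:330,400:560],None,fx=2.5,fy=2.5)])[:,:,::-1])
a=cv2.imread("pics/lid3.png"); b=cv2.resize(B["pixels"][170:270,250:350],None,fx=4,fy=4,interpolation=cv2.INTER_CUBIC)[:,:,::-1]
print("diff socket patch",np.abs(a[60:280,580:700].astype(int)-b[60:280,180:300]).mean() if 0 else np.abs(a[60:380,980-400:1100-400+0].astype(int)-b[60:380,180:300]).mean())
E
```

```text
[ 0.27700239 -0.3326667   0.22322759] [-0.52259526 -0.15749866  0.29031336]
s pred (np.float64(369.5783160079071), np.float64(174.46981739367652))
[355 167  29  25 417] ((368.68463134765625, 178.67691040039062), (30.388507843017578, 15.380305290222168), 29.74488067626953)
t pred (np.float64(490.1472905163298), np.float64(260.67215336867105))
[470 240  36  42 838] ((487.5000915527344, 260.5000305175781), (21.0190372467041, 39.80200958251953), 26.56505012512207)
[[0.467, -0.363, 0.044], [0.568, -0.42, 0.044], [0.54, -0.472, 0.044], [0.439, -0.414, 0.044]] tray xy -0.0029540005054946566 0.006812125484731203
grip [317 224  22  11 117] [327.54700855 229.42735043]
0.95 (np.float64(328.716508920418), np.float64(228.00159972741668))
1.01 (np.float64(329.1562331701912), np.float64(229.6575015385821))
1.07 (np.float64(329.6145323981105), np.float64(231.41751553783232))
diff socket patch 6.487829861111111
```

The rack is within 8 mm of the tray's centre and flat on its floor. The rod grip is still at (327.5,229.4), unchanged from when the rod was seated, so I'm handing in.

```bash
python3 -c "
from cell import robot
print(robot.hand_in())"
```

```text
the job is handed in; nothing more can be done
None
```

I handed the job in at about 33 s: the lid stands propped on its rod at about 0.96 rad, and the rack stands flat in the tray within 8 mm of its centre; the judge's verdict was not shown.

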